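Post a carton into the transfer hatch and purge it

ROBOT

A 6-joint arm with a two-finger parallel gripper is mounted at the origin on a cart in front of the work surface, level with it; the furniture and walls round the work are solid. World frame = base frame: x ahead of the robot, y to its left, z up, the work surface at z = 0. Lengths are in m, angles in rad, forces in N, time in s.
With the tool pointing down it reaches from about 0.225 to 0.875 m from the base axis. Payload 3.4 kg.
Tool frame: the origin (TCP) lies at the very end of the fingers, on their centre line; the grasp point (between the pads) lies 19 mm behind it (grasp_offset is the distance from the TCP to the grasp point, in m); y points along the fingers, z is the direction in which the jaws open and shut, and the axes are right-handed (so a half turn about y gives the same grasp; the last joint's range is limited). The gripper opens to 85 mm and grips with 20 to 120 N. Pads are 22 mm wide; open, the fingers measure 114 mm over their backs; the gripper's body (76 mm by 85 mm) begins 54 mm behind the grasp point. The pads swing forward as they close: fully open they stand 13 mm farther back than shut.
Start: joints at [-1.243, 0.276, 1.505, -0, 1.361, -0.121], TCP at [0.249, -0.518, 0.231] pointing down, gripper open.
Joint ranges: [-2.89, 2.89], [-0.75, 2.08], [0.22, 2.7], [-1.18, 4.32], [0.11, 2.71], [-2.7, 2.7]. Speed limits (rad/s): [2.57, 2.57, 3.14, 3.14, 3.14, 3.14].

INTERFACE

Orientations are given as a unit quaternion [w, x, y, z].
In Python, from rig import get_state, get_image, sign_off, grasp_offset gives the robot as it stands.
- The arm moves only by the shell command python3 -m jog 'ROWS' [FORCE]. ROWS is JSON, one flat list of numbers, 7 for each row, row after row: the closure in counts, from 0 (fully open) to 255 (shut), then the shift along the tool's x, y, z in cm, then the turn, a rotation vector about the tool's x, y, z in units of 8 degrees (1.0 is 8 degrees). In form: [jaw, tx, ty, tz, rx, ry, rz, jaw, tx, ty, tz, rx, ry, rz, ...]. A call has 1 to 12 rows; each row is the pose to reach, as a shift and turn from the pose commanded when the call began, along the tool's axes at that moment; what a row does not reach only later rows make up. A row lasts 1/8 s, in which the tool goes at most 62.5 mm and 10.7 degrees, less where a joint would pass 70% of its speed; a pose out of reach is approached as far as the arm can. A call with a gripper value outside its range is refused whole. The fingers move at their own pace and stop on an object; FORCE is the grip in N (left out, the last holds). Time passes only in rows, so rows that repeat a pose let the fingers close. It gives the time, the measured TCP pose, the force and the opening at its end, in the units of the state.
- get_state(): the state, without advancing time (a new reading comes with each control period).
- get_image(name): name is "scene" or "top" or "wrist"; returns a dict with "color" (480x640x3 uint8, blue, green, red), "mtx" (3x3 intrinsics, pixels), "k1" (the pictures are not rectified: a ray, as slopes to the right and down, at radius r is drawn at 1 + k1 r^2 times it, then the intrinsics apply), "R" (3x3) and "t" (3): a world point X has camera coordinates R X + t; the wrist camera has in their place "tool_from_camera" (4x4, takes a point from camera to tool coordinates, whose origin is the TCP and whose axes are the tool frame's). Camera axes: x right, y down, z forward; pixel columns grow to the right and rows downward; lengths in m; the calibration is good to about 2 mm. A picture is of the moment at which its call begins: read the wrist's pose just before it. There is no depth.
- sign_off(): hands the job in, once; it reports no verdict.
The state is a dict: "clock": time; "qpos": joint angles; "qd": joint speeds; "effort": joint torques, N m; "position": TCP position; "ee_rot": TCP orientation; "contact_force": force on the tool from outside, world axes, zero at the start; "moment": the same for the moment, N m; "width": finger opening in m.
Only numpy, scipy, OpenCV 4.12 (cv2) and the standard library are available. Lean on these libraries where they do the work, as an engineer would, in place of code of your own. Each camera call takes 0.05 s, during which the arm holds its last target.

TASK

Pass the white and teal film carton into the transfer hatch: set it end-on on the hatch's loading ledge and push it in through the blue sprung flap until it slides down inside and the flap has snapped shut behind it. Then purge the chamber: push the black-knobbed lever fully over to the left, towards its green dot, hold it there for two seconds and let it spring back to the middle. Do not push the lever over towards the red dot, and leave the other things on the bench where they are.

Things in the scene. Friction and masses are not known exactly. Their poses are not given: they have to be found in the camera images.
- carton_center (a point): centre (half-way up) of the loose film carton, a white and teal printed box 62 x 115 x 62 mm (its x, y, z), about 0.24 kg, lying on the bench on its 62 x 115 face. The long side is its y axis; grip it across its x axis (62 mm). Either end may go in first.
- hatch: fixed white transfer hatch, closed on top, with clear side windows; position and yaw vary. Origin: on the bench under the centre of its mouth (plane of the flap). +x points straight in through the mouth, away from the robot, y left, z up. Lintel and flat roof over the chamber are 105 mm wide, x = -7 to 206 mm, their top 195 mm above the bench.
- ledge (a point): point on the centre line of the loading ledge's top, 70 mm in front of the flap (hatch x = -70 mm); axes as the hatch. The ledge is a smooth steel shelf 110 mm above the bench, from hatch x = -140 to -10 mm, with a guide rail 12 mm high along each side, 83 mm apart inside.
- flap (a joint): blue flap closing the mouth, 76 x 72 mm, hinged along its upper edge; rad, 0 = shut, grows as it swings inwards and up (to 1.5). A light spring (about 0.015 to 0.07 N m) always drives it shut. Pushing the carton through takes about 2 to 5 N.
- lever (a joint): spring-centred valve lever; rad, 0 = upright in the middle, positive to the left (hatch +y, green dot, purge), negative to the right (red dot); stops at +-0.6. Spring 0.5 N m/rad, about 4 N at the knob when fully over; recentres by itself when let go.
- lever_knob (a point): centre of the black ball knob (30 mm diameter) on the lever's 10 mm steel rod, 75 mm above the pivot at hatch x = -35, y = 140, z = 105 mm; it swings in the hatch's y-z plane. The grey valve block under it (56 x 80 mm, 96 mm high) has a green dot at its left end and a red dot at its right end.
- slide_case: beige slide box, 75 x 98 x 35 mm, origin centre of its underside; leave alone (it may stand on either of the two spots with the carton)
- lab_timer: white lab timer, 62 x 68 x 19 mm, origin centre of its underside; leave alone
- tape: green roll of tape, 68 mm diameter, 19 mm high, origin centre of its underside; leave alone
- ring_bottle: clear bottle with black cap and red ring, 70 mm diameter, 146 mm high, origin centre of its underside; leave alone
- mouth (a point): centre of the mouth opening, in the plane of the flap (hatch x = y = 0, z = 148 mm); axes as the hatch. The mouth is 81 mm wide, 75 mm high above the ledge. Behind it a slick ramp falls at 30 degrees to the end wall (x = 198 mm): once the carton's rear end is pushed up to about 15 mm before the mouth it slides down by itself, its centre to about x = 135 mm, clear of the flap.
- carton: the same film carton, origin at the centre of its underside

How it is judged:
On the way, in this order (a step that is already met when the one before it is completed fails the run):
1. the carton, in the mouth, has pushed the flap open (value of joint flap above 0.8 rad and x of carton_center in the frame of hatch above -0.03 m and distance between carton_center and mouth below 0.09 m), for 0.1 s.
2. the carton is inside the chamber and the flap is shut behind it (x of carton_center in the frame of hatch between 0.07 and 0.19 m and y of carton_center in the frame of hatch between -0.03 and 0.03 m and height (world z) of carton_center below 0.12 m and value of joint flap below 0.08 rad), for 0.3 s.
3. with the flap shut, the lever is held over to the left (beyond 0.4 rad) for 1.5 s (value of joint lever above 0.4 rad and value of joint flap below 0.08 rad), for 1.5 s.
At the end, for the whole second after the job is handed in: The carton rests inside the chamber (its centre 70 to 190 mm beyond the mouth, within 30 mm of the centre line, below 120 mm), the flap is shut (under 0.08 rad), and the lever is back in the middle (within 0.08 rad) (all of step 2 and value of joint lever between -0.08 and 0.08 rad and linear speed of carton below 0.02 m/s); the robot touches nothing.
It fails at once if the lever is pushed over towards the red dot (value of joint lever below -0.25 rad).
It fails at once if the beige slide box is moved by more than 25 mm (distance of slide_case from where it was at the start of the episode above 0.025 m).
It fails at once if the timer is moved by more than 25 mm (distance of lab_timer from where it was at the start of the episode above 0.025 m).
It fails at once if the tape roll is moved by more than 25 mm (distance of tape from where it was at the start of the episode above 0.025 m).
It fails at once if the clear bottle is moved by more than 25 mm (distance of ring_bottle from where it was at the start of the episode above 0.025 m).
It also fails if it takes over 64 s, if anything falls off the work surface, if the arm or the gripper's body presses on something with over 40 N, if the wrist force passes 120 N, or if a joint passes its speed limit or range.

## Working session

There is one attempt and no reset: what is moved stays moved. The work goes in short steps, Python scripts to look and compute and a shell command to move; the robot and the scene stay as the last step left them, time stands still between calls to the robot, and variables do not carry over. Pictures are saved under pics/ and viewed, and the job is handed in when it is done.

```bash
ls; mkdir -p pics; python3 - <<'E'
from rig import get_state,get_image,grasp_offset
import cv2,json,numpy as np
s=get_state();print(s,grasp_offset)
for n in ["scene","top"]:
    im=get_image(n);cv2.imwrite(f"pics/{n}0.png",im["color"]);print(n,im["mtx"],im["k1"],im["R"],im["t"])
E
```

```text
pics
{'clock': 0.0, 'qpos': array([-1.24303051e+00,  2.76603712e-01,  1.50616253e+00,  1.36748086e-05,
        1.36071808e+00, -1.21008168e-01]), 'qd': array([ 0.00092955, -0.00049969, -0.00044976,  0.00014536, -0.00035928,
        0.00181144]), 'effort': array([-2.30134729e-04, -4.16784775e+01, -2.45805395e+01, -1.40916791e-04,
        1.09540526e-02, -2.35775879e-06]), 'position': array([ 0.24928757, -0.51754216,  0.23042305]), 'ee_rot': array([ 0.15727208, -0.15740071,  0.69004574, -0.68871429]), 'contact_force': array([ 0.66193729,  0.75495829, -0.09042181]), 'moment': array([0.00613233, 0.04073262, 0.02240171]), 'width': 0.08522375448250147} 0.0187
scene [[601.39759201   0.         322.82741046]
 [  0.         601.39759201 238.16794254]
 [  0.           0.           1.        ]] -0.016463907500561904 [[-0.42983313 -0.90290418  0.00274259]
 [-0.57405269  0.27093427 -0.77269537]
 [ 0.69692681 -0.33370446 -0.6347711 ]] [0.24736464 0.42622318 1.38106896]
top [[532.20128138   0.         320.16497001]
 [  0.         532.20128138 229.66920663]
 [  0.           0.           1.        ]] -0.029650712664727557 [[ 0.09797009 -0.99518818 -0.0015349 ]
 [-0.96984063 -0.09512867 -0.22440963]
 [ 0.2231838   0.02347404 -0.9744937 ]] [-0.0477542   0.59748567  1.4060565 ]
```

View pics/scene0.png

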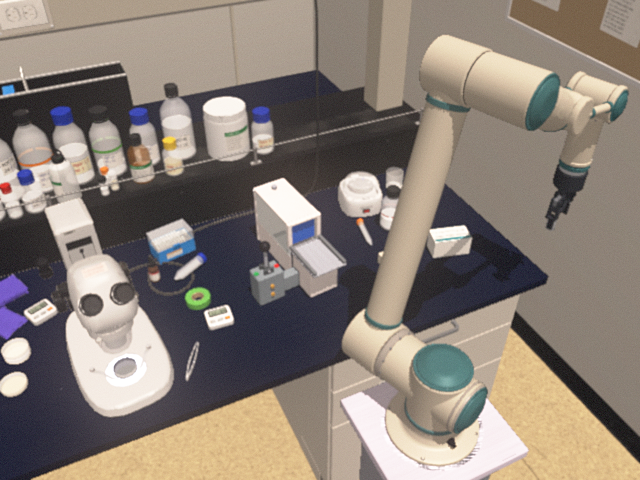

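View pics/top0.png

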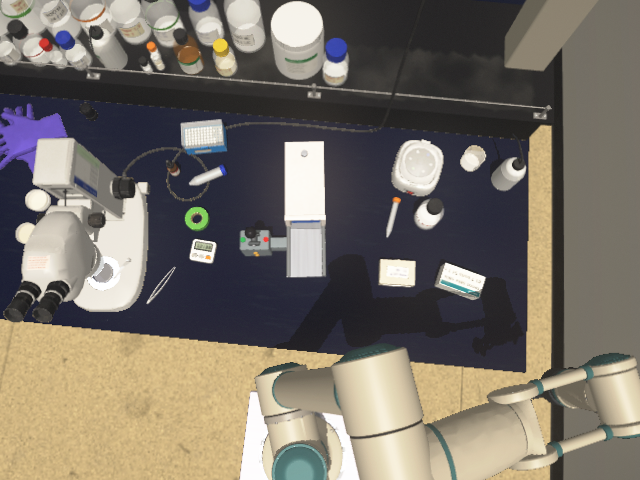

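The top view shows the carton at about (461,281), the beige case at (397,273), the hatch roof from (305,142) to (305,222), the ledge from y=222 to 277 and the lever at (251,234). I'll zoom in for precise corners.

```bash
cat > h.py <<'E'
import numpy as np,cv2
from rig import get_state,get_image
from scipy.spatial.transform import Rotation as Ro
def ray(im,px):
    K=np.array(im["mtx"]);k=im["k1"]
    d=(np.array(px,float)-K[:2,2])/K[0,0]
    u=d.copy()
    for _ in range(20): u=d/(1+k*(u@u))
    return np.r_[u,1]
def w(im,px,z):
    R=np.array(im["R"]);t=np.array(im["t"]);c=-R.T@t;v=R.T@ray(im,px)
    return c+v*(z-c[2])/v[2]
def proj(im,X):
    p=np.array(im["R"])@np.array(X)+im["t"];u=p[:2]/p[2];u=u*(1+im["k1"]*(u@u));K=np.array(im["mtx"])
    return K[:2,:2]@u+K[:2,2]
def pose():
    s=get_state();q=s["ee_rot"];return np.array(s["position"]),Ro.from_quat([q[1],q[2],q[3],q[0]])
def wristim(im,p,R):
    T=np.array(im["tool_from_camera"]);Rt=R.as_matrix()@T[:3,:3];tt=R.as_matrix()@T[:3,3]+p
    im=dict(im);im["R"]=Rt.T;im["t"]=-Rt.T@tt;return im
E
python3 - <<'E'
import cv2
a=cv2.imread("pics/top0.png")
cv2.imwrite("pics/c1.png",cv2.resize(a[125:295,225:345],None,fx=4.6,fy=3.5,interpolation=cv2.INTER_CUBIC)[:595])
cv2.imwrite("pics/c2.png",cv2.resize(a[190:310,370:500],None,fx=5,fy=5,interpolation=cv2.INTER_CUBIC))
b=cv2.imread("pics/scene0.png")
cv2.imwrite("pics/c3.png",cv2.resize(b[170:310,240:400],None,fx=4.2,fy=4.2,interpolation=cv2.INTER_CUBIC))
E
```

```text
(no output)
```

View pics/c1.png

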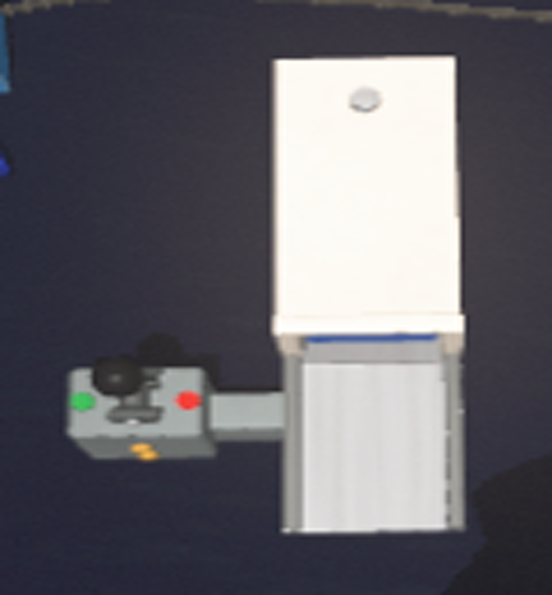

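View pics/c2.png

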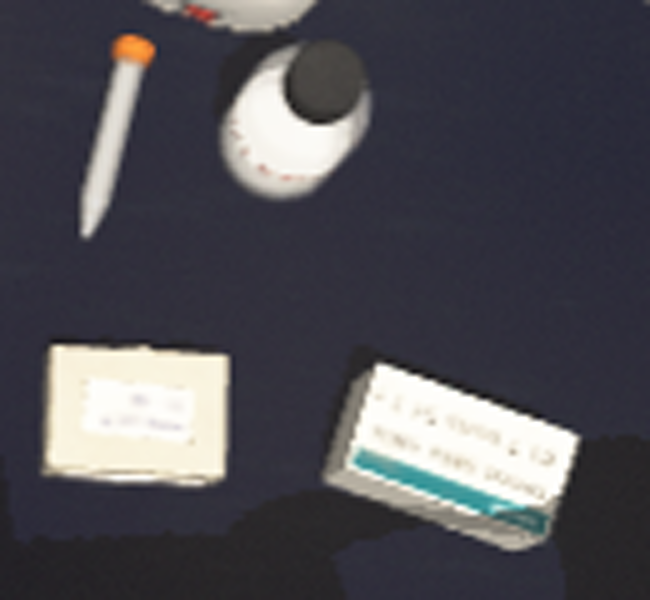

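View pics/c3.png

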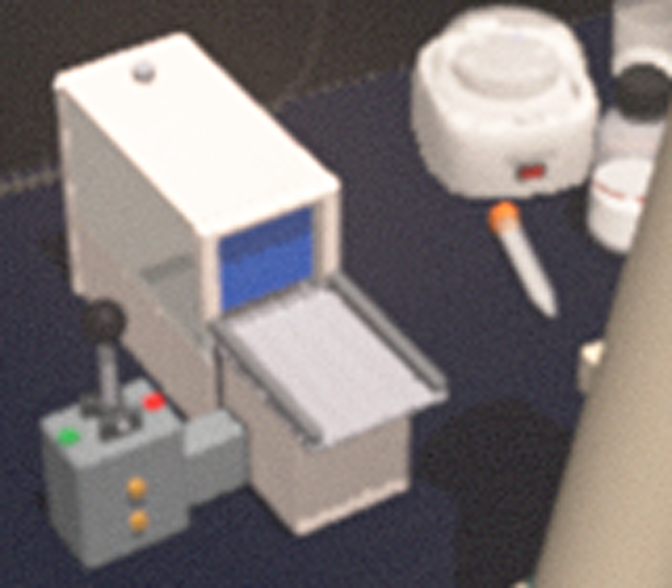

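```bash
python3 - <<'E'
from h import *
im=get_image("top");sc=get_image("scene")
f1=lambda x,y:(225+x/4.6,125+y/3.5)
f2=lambda x,y:(370+x/5,190+y/5)
f3=lambda x,y:(240+x/4.2,170+y/4.2)
def pr(n,a):print(n,np.round(a,4))
C=[w(im,f2(*p),.062)[:2] for p in [(377,363),(580,437),(547,533),(350,460)]]
pr("carton",C);pr("c",np.mean(C,0))
for i in range(4):
    d=C[(i+1)%4]-C[i];pr("edge",[np.linalg.norm(d),np.degrees(np.arctan2(d[1],d[0]))])
S=[w(im,f2(*p),.035)[:2] for p in [(50,345),(230,355),(225,480),(45,472)]];pr("case",S)
pr("bottlecap",w(im,f2(325,82),.146))
for n,p,z in [("roofBL",(274,58),.195),("roofBR",(456,57),.195),("lintFL",(273,333),.195),("lintFR",(463,333),.195),("ledFL",(302,530),.11),("ledFR",(449,528),.11),("outFL",(283,531),.122),("outFR",(464,528),.122),("knob",(117,377),.18),("green",(81,401),.096),("red",(188,400),.096)]: pr(n,w(im,f1(*p),z))
print("scene")
for n,p,z in [("roofBL",(57,80),.195),("roofBR",(182,35),.195),("lintFL",(205,237),.195),("lintFR",(338,187),.195),("outFL",(318,443),.117),("outFR",(446,395),.117),("knob",(103,321),.18),("green",(68,437),.096),("red",(153,402),.096)]: pr(n,w(sc,f3(*p),z))
E
```

```text
carton [[ 0.5419 -0.3402]
 [ 0.5117 -0.4529]
 [ 0.4575 -0.4366]
 [ 0.487  -0.328 ]]
c [ 0.4995 -0.3894]
edge [   0.1166 -104.9883]
edge [5.660000e-02 1.632379e+02]
edge [ 0.1125 74.8372]
edge [  0.0562 -12.5213]
case [[ 0.5393 -0.1632]
 [ 0.5435 -0.2639]
 [ 0.4732 -0.2652]
 [ 0.468  -0.1657]]
bottlecap [ 0.674  -0.2875  0.146 ]
roofBL [0.7974 0.1242 0.195 ]
roofBR [0.8083 0.0208 0.195 ]
lintFL [0.586  0.1007 0.195 ]
lintFR [ 0.5962 -0.0036  0.195 ]
ledFL [0.4562 0.0749 0.11  ]
ledFR [ 0.4659 -0.0088  0.11  ]
outFL [0.4528 0.0847 0.122 ]
outFR [ 0.4651 -0.0174  0.122 ]
knob [0.5483 0.1845 0.18  ]
green [0.545  0.2164 0.096 ]
red [0.5519 0.1538 0.096 ]
scene
roofBL [0.7899 0.1239 0.195 ]
roofBR [0.8048 0.0231 0.195 ]
lintFL [0.5824 0.0994 0.195 ]
lintFR [ 0.594 -0.001  0.195]
outFL [0.4508 0.0806 0.117 ]
outFR [ 0.4566 -0.0132  0.117 ]
knob [0.5489 0.1837 0.18  ]
green [0.5452 0.2146 0.096 ]
red [0.5531 0.1524 0.096 ]
```

```bash
python3 - <<'E'
from h import *
p,R=pose();print(p);print(np.round(R.as_matrix(),4))
z=R.as_matrix()[:,2];print(np.degrees(np.arctan2(z[1],z[0])))
im=get_image("wrist");cv2.imwrite("pics/w0.png",im["color"]);print(im["tool_from_camera"],im["mtx"],im["k1"])
im=wristim(im,p,R)
print(proj(im,[.4995,-.389,.062]))
E
```

```text
[ 0.24938345 -0.51777876  0.2307937 ]
[[-9.010e-01 -4.000e-04  4.339e-01]
 [-4.339e-01  1.000e-03 -9.010e-01]
 [-1.000e-04 -1.000e+00 -1.100e-03]]
-64.28550650232557
[[-6.00594694e-04  9.62093669e-01  2.72718556e-01 -7.01960092e-02]
 [-1.70340973e-04 -2.72718700e-01  9.62093801e-01 -1.41981275e-01]
 [ 9.99999805e-01  5.31373288e-04  3.27677376e-04 -6.23260005e-05]
 [ 0.00000000e+00  0.00000000e+00  0.00000000e+00  1.00000000e+00]] [[423.65784298   0.         321.50257768]
 [  0.         423.65784298 240.16519595]
 [  0.           0.           1.        ]] -0.029579744655024075
[ 309.42130006 -243.48120816]
```

View pics/w0.png

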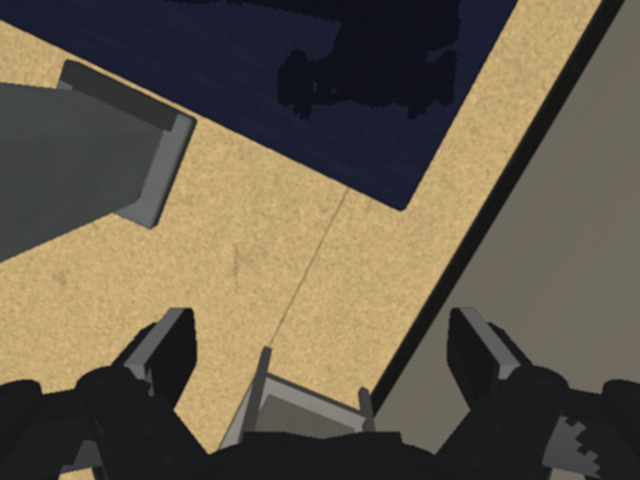

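```bash
cat >> h.py <<'E'
def plan(P,h=None,p=None,R=None):
    """shift in tool cm, and turn units to reach tcp P with tool down, jaw heading h deg"""
    if R is None: p,R=pose()
    s=R.inv().apply(np.array(P)-p)*100
    out=[np.round(s,2)]
    if h is not None:
        a=np.radians(h);z=np.array([np.cos(a),np.sin(a),0]);y=np.array([0,0,-1.]);x=np.cross(y,z)
        T=Ro.from_matrix(np.c_[x,y,z]);out.append(np.round(np.degrees((R.inv()*T).as_rotvec())/8,3))
    print(*out)
E
python3 -c "
from h import *
plan([.4995,-.389,.25],-15)"
```

```text
[-28.12  -1.91  -0.76] [ 5.000e-03 -6.161e+00 -3.000e-03]
```

```bash
python3 -m jog '[0,-6,-0.5,-0.2,0,-1.2,0, 0,-11.5,-1,-0.3,0,-2.4,0, 0,-17,-1.3,-0.5,0,-3.6,0, 0,-23,-1.6,-0.6,0,-4.8,0, 0,-28.1,-1.9,-0.8,0,-6.16,0, 0,-28.1,-1.9,-0.8,0,-6.16,0, 0,-28.1,-1.9,-0.8,0,-6.16,0, 0,-28.1,-1.9,-0.8,0,-6.16,0]'
python3 - <<'E'
from h import *
p,R=pose();print(p);print(get_state()["qpos"])
im=get_image("wrist");cv2.imwrite("pics/w1.png",im["color"])
E
```

```text
clock: 1.25
position: [0.498, -0.3896, 0.2502]
ee_rot: [0.43, -0.43, 0.562, -0.561]
contact_force: [0.4, 0.5, 0.6]
width: 0.0855
[ 0.49801018 -0.38964978  0.25023179]
[-7.73567125e-01  3.54303705e-01  1.34204665e+00 -5.77370457e-04
  1.44566829e+00 -5.09535381e-01]
```

View pics/w1.png

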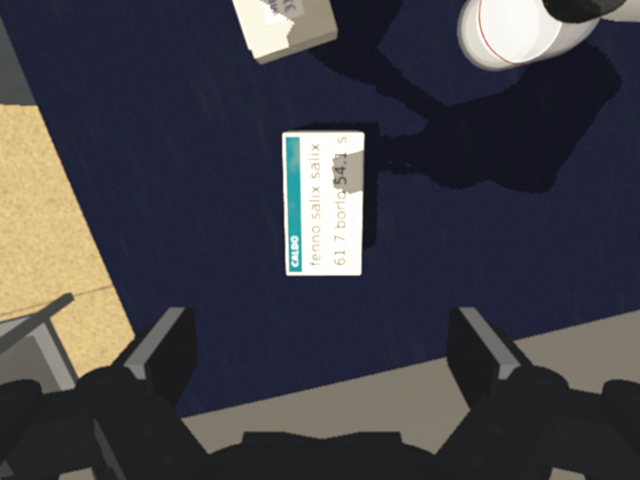

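The wrist view shows the carton's top with corners at about (282,132), (364,132), (361,275) and (286,275), square to the jaws. The beige case is well clear.

```bash
python3 - <<'E'
from h import *
p,R=pose();im=wristim(get_image("wrist"),p,R)
C=np.array([w(im,q,.062)[:2] for q in [(282,132),(364,132),(361,275),(286,275)]]);print(C.round(4),C.mean(0))
for i in range(4):
    d=C[(i+1)%4]-C[i];print(np.linalg.norm(d),np.degrees(np.arctan2(d[1],d[0])))
c=C.mean(0);rear=np.array([np.cos(np.radians(-105)),np.sin(np.radians(-105))])
t=c+0.02*rear;print(t);plan([t[0],t[1],.021],-15.3)
E
```

```text
[[ 0.4858 -0.323 ]
 [ 0.5457 -0.3391]
 [ 0.5163 -0.4505]
 [ 0.4562 -0.4343]] [ 0.50102062 -0.38672657]
0.06208693075296992 -15.094905437238602
0.11518788400921808 -104.79597174263202
0.062254982286029215 164.91017491386037
0.11519264985039507 75.12042785341755
[ 0.49584424 -0.40604509]
[ 1.62 22.94  0.22] [0.002 0.021 0.002]
```

```bash
python3 -m jog '[0,1.6,4,0.2,0,0,0, 0,1.6,9,0.2,0,0,0, 0,1.6,14,0.2,0,0,0, 0,1.6,18.5,0.2,0,0,0, 0,1.6,21.5,0.2,0,0,0, 0,1.6,22.9,0.2,0,0,0, 0,1.6,22.9,0.2,0,0,0, 0,1.6,22.9,0.2,0,0,0]' 60
python3 -m jog '[255,0,0,0,0,0,0, 255,0,0,0,0,0,0, 255,0,0,0,0,0,0, 255,0,0,0,0,0,0, 255,0,0,0,0,0,0, 255,0,0,0,0,0,0, 255,0,0,0,0,0,0, 255,0,0,0,0,0,0]' 60
python3 - <<'E'
from h import *
im=get_image("wrist");cv2.imwrite("pics/w2.png",im["color"])
E
```

```text
clock: 2.35
position: [0.4977, -0.406, 0.0229]
ee_rot: [-0.43, 0.43, -0.56, 0.562]
contact_force: [0.1, 0.5, 0.7]
width: 0.085
clock: 3.35
position: [0.4976, -0.4056, 0.0229]
ee_rot: [-0.431, 0.431, -0.56, 0.562]
contact_force: [-0.7, 0.2, 7.3]
width: 0.0612
```

View pics/w2.png

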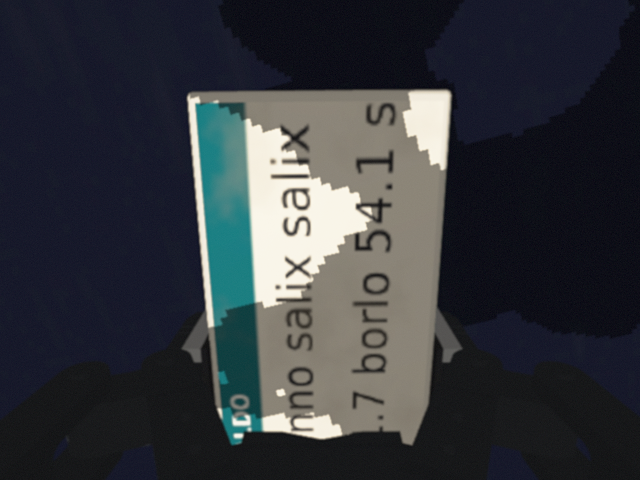

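```bash
python3 -m jog '[255,0,-2,0,0,0,0, 255,0,-6,0,0,0,0, 255,0,-11,0,0,0,0, 255,0,-17,0,0,0,0, 255,0,-23,0,0,0,0, 255,0,-23,0,0,0,0, 255,0,-23,0,0,0,0]'
python3 - <<'E'
from h import *
im=get_image("wrist");cv2.imwrite("pics/w3.png",im["color"])
plan([.5065,.039,.255],-83.7)
E
```

```text
clock: 4.28
position: [0.4964, -0.4043, 0.2505]
ee_rot: [0.43, -0.431, 0.562, -0.56]
contact_force: [-0.3, -0.5, -2.5]
width: 0.0614
[-43.06  -0.45 -10.47] [2.900e-02 8.587e+00 2.000e-03]
```

View pics/w3.png

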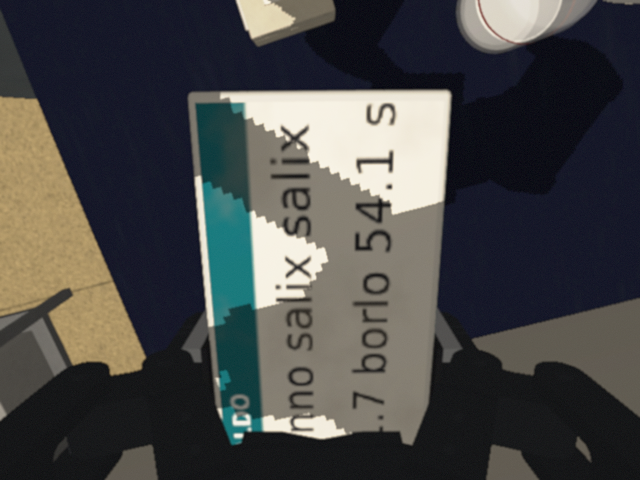

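The carton is held firmly. Its image in the wrist view is unchanged from w2, with no tilt. Next I move it above the ledge.

```bash
python3 -m jog '[255,-4,-0.5,-1,0,0.8,0, 255,-9,-0.5,-2.2,0,1.8,0, 255,-14,-0.5,-3.4,0,2.8,0, 255,-19,-0.5,-4.6,0,3.8,0, 255,-24,-0.5,-5.8,0,4.8,0, 255,-29,-0.5,-7,0,5.8,0, 255,-34,-0.5,-8.3,0,6.8,0, 255,-39,-0.5,-9.5,0,7.8,0, 255,-43.1,-0.5,-10.5,0,8.59,0, 255,-43.1,-0.5,-10.5,0,8.59,0, 255,-43.1,-0.5,-10.5,0,8.59,0, 255,-43.1,-0.5,-10.5,0,8.59,0]'
python3 - <<'E'
from h import *
p,R=pose();print(p)
for n in ["wrist","top","scene"]:
    im=get_image(n);cv2.imwrite(f"pics/{n}4.png",im["color"])
    if n=="wrist":im=wristim(im,p,R)
    for q in [(-.007,.0525,.195),(-.007,-.0525,.195),(.206,.0525,.195),(.206,-.0525,.195),(-.14,.0415,.11),(-.14,-.0415,.11),(-.035,.14,.18)]:
        c,s=np.cos(np.radians(6.3)),np.sin(np.radians(6.3))
        print(n,q,proj(im,[.597+c*q[0]-s*q[1],.049+s*q[0]+c*q[1],q[2]]).round(1))
E
```

```text
clock: 5.82
position: [0.5069, 0.0375, 0.2555]
ee_rot: [-0.038, 0.039, -0.706, 0.706]
contact_force: [0.2, -1.2, -2.4]
width: 0.0612
[0.50687829 0.03746779 0.25547189]
wrist (-0.007, 0.0525, 0.195) [202.8  89.2]
wrist (-0.007, -0.0525, 0.195) [434.4  89. ]
wrist (0.206, 0.0525, 0.195) [ 171.3 -519.6]
wrist (0.206, -0.0525, 0.195) [ 463.3 -520.1]
wrist (-0.14, 0.0415, 0.11) [263.  289.7]
wrist (-0.14, -0.0415, 0.11) [376.6 289.6]
wrist (-0.035, 0.14, 0.18) [ 44.4 150.9]
top (-0.007, 0.0525, 0.195) [284.4 220.8]
top (-0.007, -0.0525, 0.195) [325.8 220.3]
top (0.206, 0.0525, 0.195) [284.7 142.1]
top (0.206, -0.0525, 0.195) [324.6 141.6]
top (-0.14, 0.0415, 0.11) [290.5 277.5]
top (-0.14, -0.0415, 0.11) [322.  277.1]
top (-0.035, 0.14, 0.18) [250.4 233.3]
scene (-0.007, 0.0525, 0.195) [288.2 226.1]
scene (-0.007, -0.0525, 0.195) [321.2 213.9]
scene (0.206, 0.0525, 0.195) [252.9 188. ]
scene (0.206, -0.0525, 0.195) [284.1 177.6]
scene (-0.14, 0.0415, 0.11) [317.3 276.2]
scene (-0.14, -0.0415, 0.11) [343.3 265.3]
scene (-0.035, 0.14, 0.18) [264.6 246.9]
```

View pics/wrist4.png

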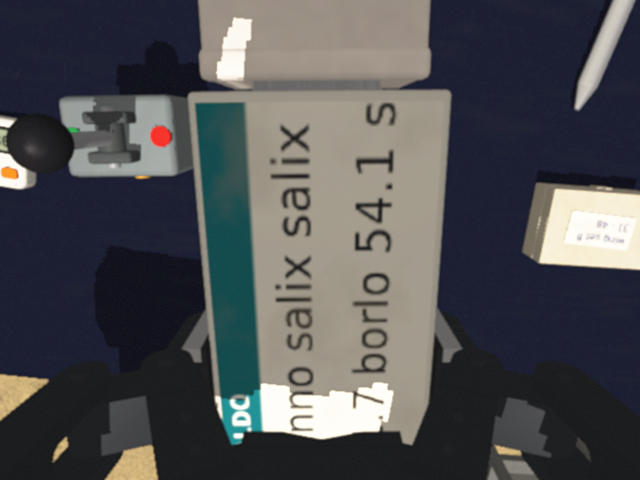

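View pics/top4.png

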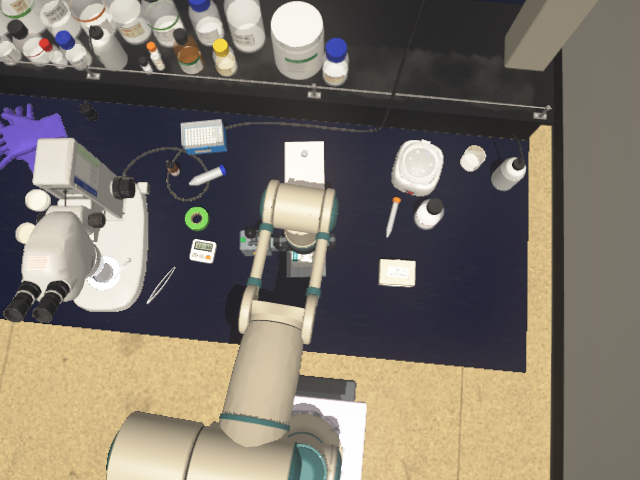

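View pics/scene4.png

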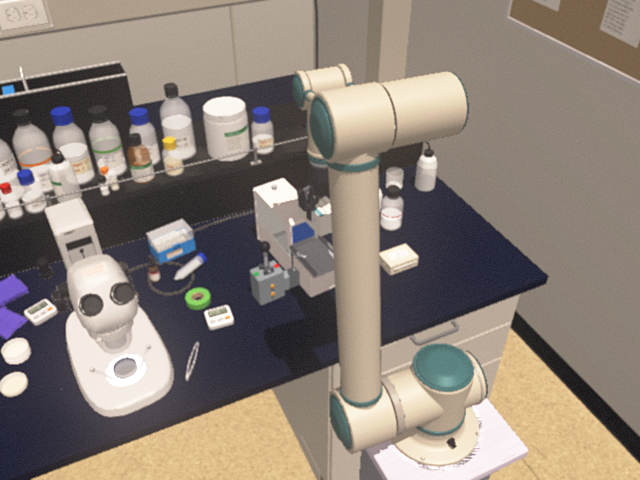

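```bash
python3 - <<'E'
import cv2
a=cv2.imread("pics/wrist4.png")
cv2.imwrite("pics/c4.png",cv2.convertScaleAbs(cv2.resize(a[0:170,180:460],None,fx=2.8,fy=3.5,interpolation=cv2.INTER_CUBIC),alpha=1.6,beta=20))
E
```

```text
(no output)
```

View pics/c4.png

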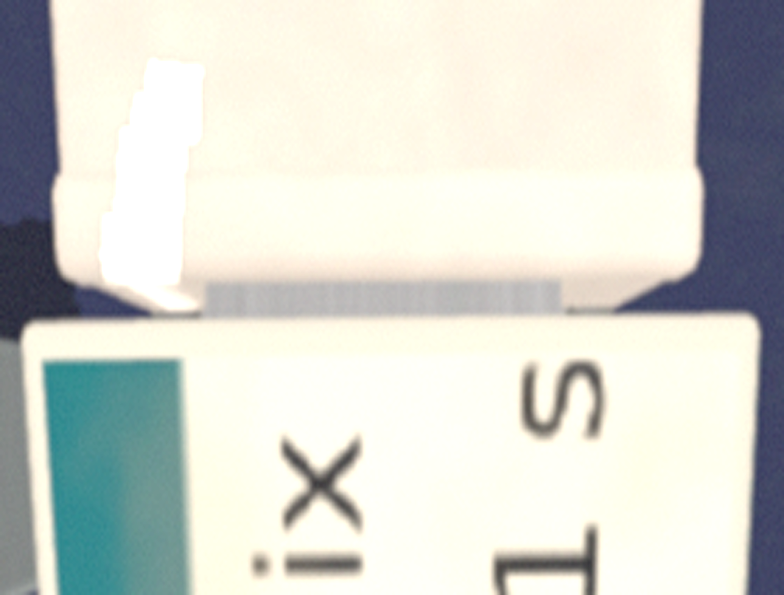

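```bash
python3 - <<'E'
from h import *
p,R=pose();im=wristim(get_image("wrist"),p,R)
f=lambda x,y:(180+x/2.8,y/3.5)
O=np.array([.597,.049]);a=np.radians(6.3);U=np.array([[np.cos(a),np.sin(a)],[-np.sin(a),np.cos(a)]])
for n,q,z in [("lintFL",f(55,275),.195),("lintFR",f(702,275),.195),("roofL0",f(52,20),.195),("roofL1",f(60,160),.195),("roofR0",f(703,20),.195),("roofR1",f(697,160),.195),("ledgeL",f(203,310),.11),("ledgeR",f(561,310),.11),("red",(161,136),.096),("knob",(40,144),.18)]:
    X=w(im,q,z);print(n,X.round(4),(U@(X[:2]-O)).round(4))
X=np.r_[p[:2]];print(U@(X-O))
# carton centre laterally at top
for q in [(188,92),(450,92)]:
    X=w(im,q,.2555+.039);print((U@(X[:2]-O)).round(4))
E
```

```text
lintFL [0.5891 0.1023 0.195 ] [-0.002   0.0538]
lintFR [ 0.6004 -0.0016  0.195 ] [-0.0021 -0.0507]
roofL0 [0.6192 0.1039 0.195 ] [0.0281 0.0521]
roofL1 [0.6031 0.102  0.195 ] [0.0118 0.052 ]
roofR0 [0.6301 0.0034 0.195 ] [ 0.0279 -0.049 ]
roofR1 [0.614  0.0016 0.195 ] [ 0.0117 -0.049 ]
ledgeL [0.5917 0.0918 0.11  ] [-0.0006  0.0431]
ledgeR [0.6006 0.0099 0.11  ] [-0.0007 -0.0392]
red [0.5545 0.1555 0.096 ] [-0.0305  0.1105]
knob [0.5505 0.1869 0.18  ] [-0.0311  0.1422]
[-0.09056036 -0.00149458]
[-0.0139  0.0298]
[-0.014  -0.0311]
```

```bash
python3 -c "
from h import *
plan([.5093,.0406,.134],-83.7)"
```

```text
[-0.24 12.22 -0.27] [-0.001 -0.013  0.001]
```

```bash
python3 -m jog '[255,-0.2,2,-0.3,0,0,0, 255,-0.2,5,-0.3,0,0,0, 255,-0.2,8.5,-0.3,0,0,0, 255,-0.2,10.5,-0.3,0,0,0, 255,-0.2,11.4,-0.3,0,0,0, 255,-0.2,12,-0.3,0,0,0, 255,-0.2,12.2,-0.3,0,0,0, 255,-0.2,12.2,-0.3,0,0,0, 255,-0.2,12.2,-0.3,0,0,0]'
python3 - <<'E'
from h import *
print(pose()[0])
for n in ["wrist","scene"]:
    im=get_image(n);cv2.imwrite(f"pics/{n}5.png",im["color"] if n=="wrist" else cv2.resize(im["color"][160:310,220:380],None,fx=4,fy=4))
E
```

```text
clock: 7.15
position: [0.5092, 0.0417, 0.1349]
ee_rot: [-0.039, 0.038, -0.706, 0.706]
contact_force: [-0.4, 0.1, -3.0]
width: 0.0616
[0.50921733 0.04174367 0.13489802]
```

View pics/wrist5.png

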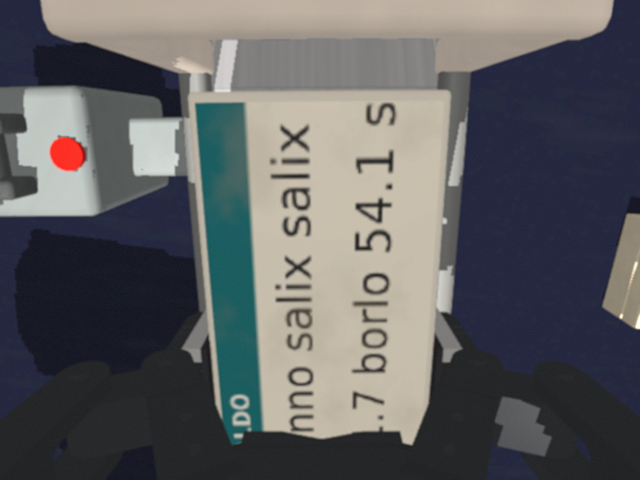

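View pics/scene5.png

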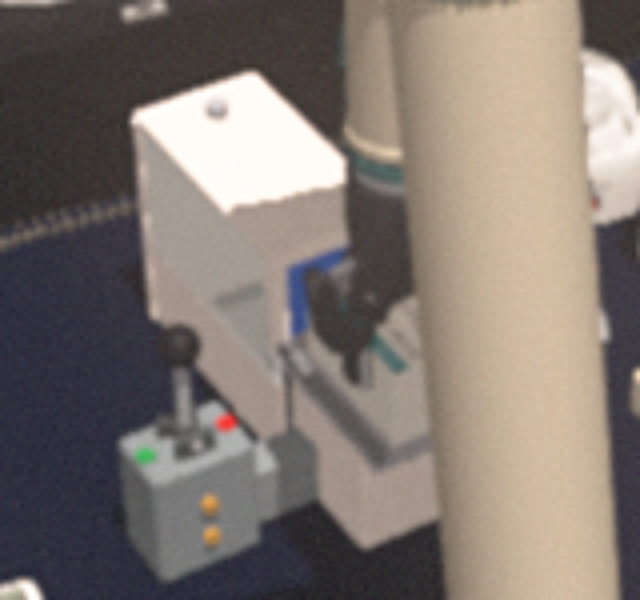

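```bash
python3 - <<'E'
from h import *
p,R=pose();im=wristim(get_image("wrist"),p,R)
for q,z in [((45,36),.195),((610,36),.195),((190,92),.174),((450,92),.174),((67,153),.096)]:
    X=w(im,q,z);print(X.round(4),(R.inv().apply(X-p)).round(4))
E
```

```text
[0.5881 0.1009 0.195 ] [-0.085  -0.0602 -0.0501]
[ 5.993e-01 -1.000e-04  1.950e-01] [-0.0852 -0.0602  0.0515]
[0.5818 0.0807 0.174 ] [-0.0765 -0.0392 -0.0308]
[0.5884 0.0211 0.174 ] [-0.0765 -0.0392  0.0292]
[0.5542 0.1556 0.096 ] [-0.0572  0.0388 -0.1082]
```

```bash
python3 -m jog '[255,0,0.1,0,0,0,0, 255,-0.6,0.1,0,0,0,0, 255,-1.2,0.1,0,0,0,0, 255,-1.8,0.1,0,0,0,0, 255,-2.4,0.1,0,0,0,0, 255,-3,0.1,0,0,0,0, 255,-3.6,0.1,0,0,0,0, 255,-3.6,0.1,0,0,0,0]'
python3 - <<'E'
from h import *
print(pose()[0])
for n in ["wrist","scene"]:
    im=get_image(n);cv2.imwrite(f"pics/{n}6.png",im["color"] if n=="wrist" else cv2.resize(im["color"][160:310,220:380],None,fx=4,fy=4))
E
```

```text
clock: 8.3
position: [0.5451, 0.0457, 0.133]
ee_rot: [-0.039, 0.039, -0.706, 0.706]
contact_force: [-0.5, 0.4, -3.2]
width: 0.0612
[0.54512146 0.04574945 0.13296596]
```

View pics/wrist6.png

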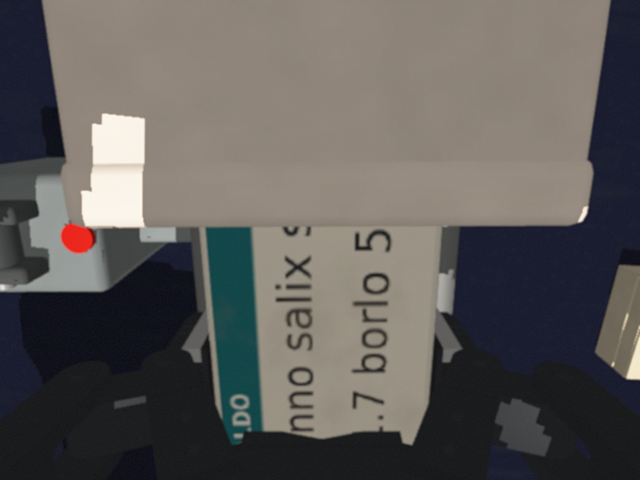

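View pics/scene6.png

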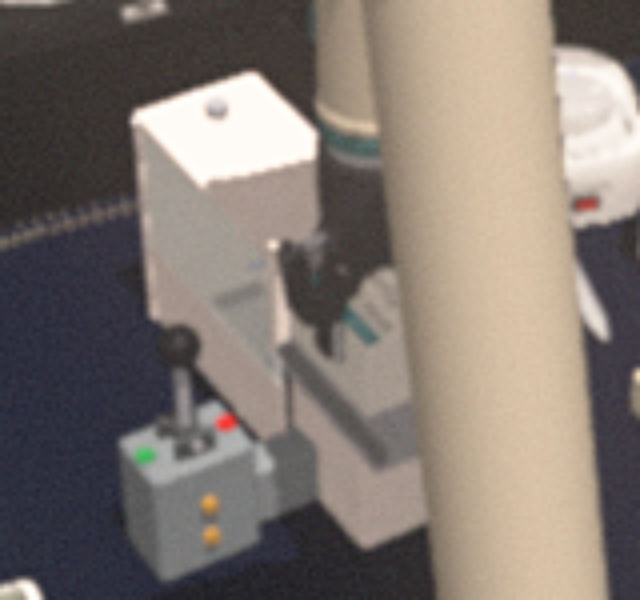

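```bash
python3 -m jog '[255,-0.6,0,0,0,0,0, 255,-1.2,0,0,0,0,0, 255,-1.8,0,0,0,0,0, 255,-2.3,0,0,0,0,0, 255,-2.3,0,0,0,0,0, 255,-2.3,0,0,0,0,0]'
python3 -m jog '[0,0,0,0,0,0,0, 0,0,0,0,0,0,0, 0,0,0,0,0,0,0, 0,0,0,0,0,0,0]'
python3 - <<'E'
from h import *
print(pose()[0])
for n in ["wrist","scene"]:
    im=get_image(n);cv2.imwrite(f"pics/{n}7.png",im["color"] if n=="wrist" else cv2.resize(im["color"][160:310,220:380],None,fx=4,fy=4))
E
```

```text
clock: 9.15
position: [0.5677, 0.0482, 0.1333]
ee_rot: [-0.039, 0.039, -0.706, 0.706]
contact_force: [-0.3, -0.3, -3.8]
width: 0.0613
clock: 9.65
position: [0.5676, 0.0482, 0.1336]
ee_rot: [-0.039, 0.038, -0.706, 0.706]
contact_force: [-0.6, -0.3, -0.7]
width: 0.0852
[0.56763345 0.04820644 0.13357608]
```

View pics/wrist7.png

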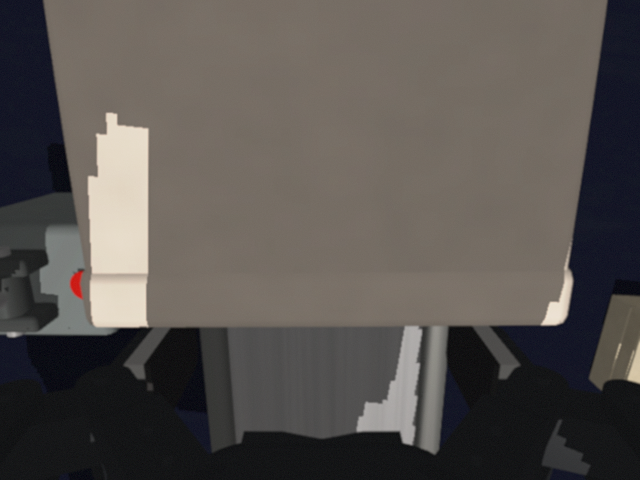

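View pics/scene7.png

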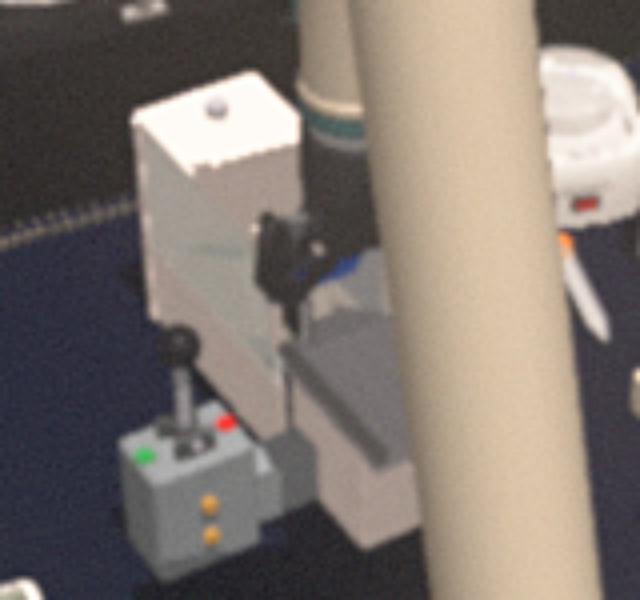

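```bash
python3 -m jog '[0,2,0,0,0,0,0, 0,5,-1,0,0,0,0, 0,7,-5,0,0,0,0, 0,8,-9,0,0,0,0, 0,8,-13,0,0,0,0, 0,8,-13,0,0,0,0, 0,8,-13,0,0,0,0]'
python3 - <<'E'
from h import *
print(pose()[0])
for n in ["wrist","scene"]:
    im=get_image(n);cv2.imwrite(f"pics/{n}8.png",im["color"] if n=="wrist" else cv2.resize(im["color"][160:310,220:380],None,fx=4,fy=4))
E
```

```text
clock: 10.62
position: [0.4875, 0.0395, 0.2627]
ee_rot: [0.038, -0.039, 0.706, -0.706]
contact_force: [-0.1, -0.4, -0.5]
width: 0.0854
[0.48746149 0.03949279 0.26272888]
```

View pics/wrist8.png

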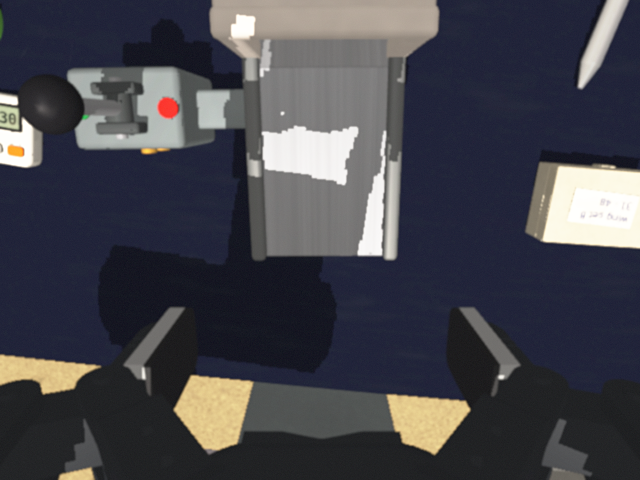

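View pics/scene8.png

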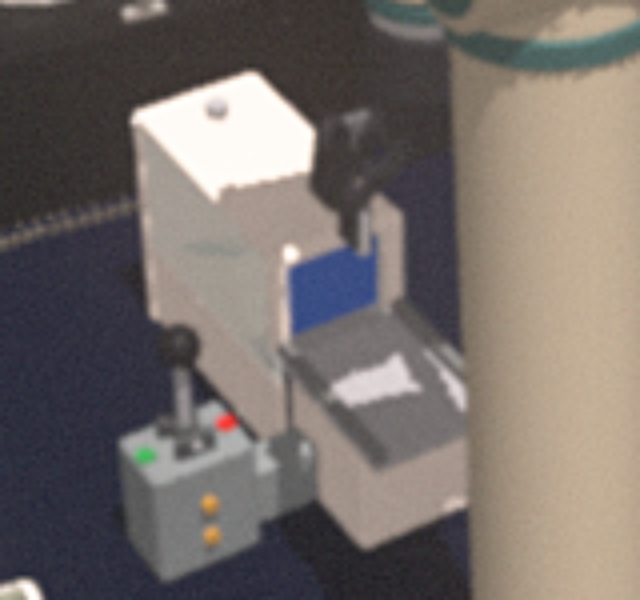

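The flap is shut and the ledge is empty, so the carton is inside. Next I close the fingers and move to the right of the lever knob, between it and the hatch.

```bash
python3 -c "
from h import *
plan([.5548,.1411,.263],-83.7);plan([.5548,.1411,.157],-83.7)"
```

```text
[-7.84 -0.13 -9.36] [ 0.003 -0.003  0.021]
[-7.87 10.47 -9.35] [ 0.003 -0.003  0.021]
```

```bash
python3 -m jog '[255,-2,0,-2.5,0,0,0, 255,-4,0,-5,0,0,0, 255,-6,0,-7.5,0,0,0, 255,-7.9,0,-9.4,0,0,0, 255,-7.9,0,-9.4,0,0,0, 255,-7.9,0,-9.4,0,0,0, 255,-7.9,0,-9.4,0,0,0, 255,-7.9,3,-9.4,0,0,0, 255,-7.9,5,-9.4,0,0,0, 255,-7.9,5,-9.4,0,0,0, 255,-7.9,5,-9.4,0,0,0]' 40
python3 - <<'E'
from h import *
print(pose()[0])
for n in ["wrist","scene"]:
    im=get_image(n);cv2.imwrite(f"pics/{n}9.png",im["color"] if n=="wrist" else cv2.resize(im["color"][160:310,220:380],None,fx=4,fy=4))
E
```

```text
clock: 12.1
position: [0.5566, 0.1412, 0.2143]
ee_rot: [-0.039, 0.038, -0.706, 0.706]
contact_force: [-0.1, 0.0, -0.1]
width: 0.0002
[0.55659191 0.14118614 0.21429748]
```

View pics/wrist9.png

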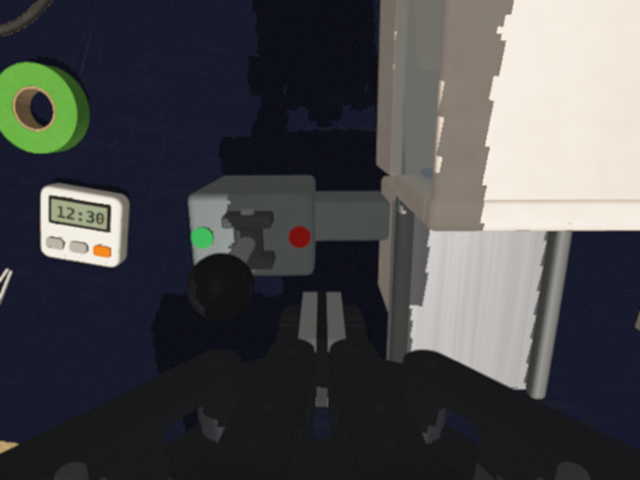

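View pics/scene9.png

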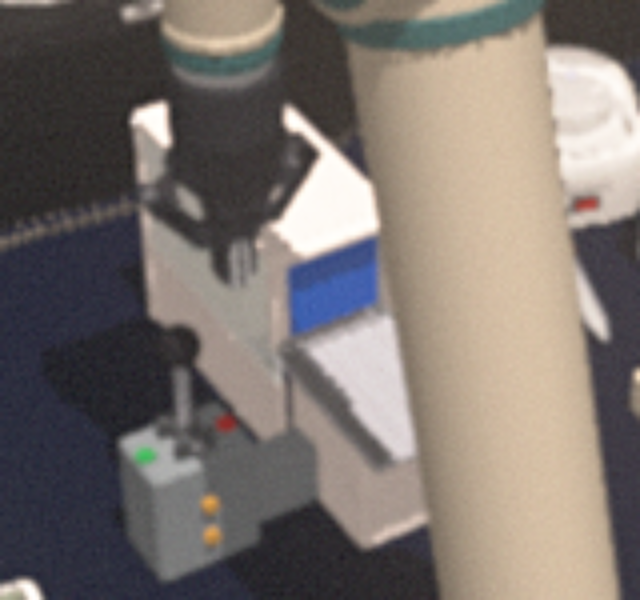

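The wide finger linkages could catch the knob in this orientation. I'll turn 90° so the jaws open along hatch x and push with the narrow side of the fingers.

```bash
python3 -m jog '[255,0,-3,0,0,-1.2,0, 255,0,-3,0,0,-2.4,0, 255,0,-3,0,0,-3.6,0, 255,0,-3,0,0,-4.8,0, 255,0,-3,0,0,-6,0, 255,0,-3,0,0,-7.2,0, 255,0,-3,0,0,-8.4,0, 255,0,-3,0,0,-9.6,0, 255,0,-3,0,0,-10.6,0, 255,0,-3,0,0,-11.25,0, 255,0,-3,0,0,-11.25,0, 255,0,-3,0,0,-11.25,0]'
python3 - <<'E'
from h import *
p,R=pose();print(p,get_state()["qpos"]);plan([.5548,.1411,.157],6.3)
for n in ["wrist","scene"]:
    im=get_image(n);cv2.imwrite(f"pics/{n}10.png",im["color"] if n=="wrist" else cv2.resize(im["color"][160:310,220:380],None,fx=4,fy=4))
    if n=="wrist":
        im=wristim(im,p,R);print(proj(im,[.55,.186,.18]))
E
```

```text
clock: 13.7
position: [0.5564, 0.1415, 0.2438]
ee_rot: [0.527, -0.526, 0.472, -0.472]
contact_force: [0.1, -0.6, 0.2]
width: -0.0
[0.55639278 0.14153703 0.2438026 ] [ 1.27986270e-01  2.67437744e-01  1.48583544e+00 -1.03243675e-04
  1.38734797e+00  1.97771901e-02]
[ 0.03  8.68 -0.17] [-0.007 -0.012  0.001]
[316.06527031 173.06587764]
```

View pics/wrist10.png

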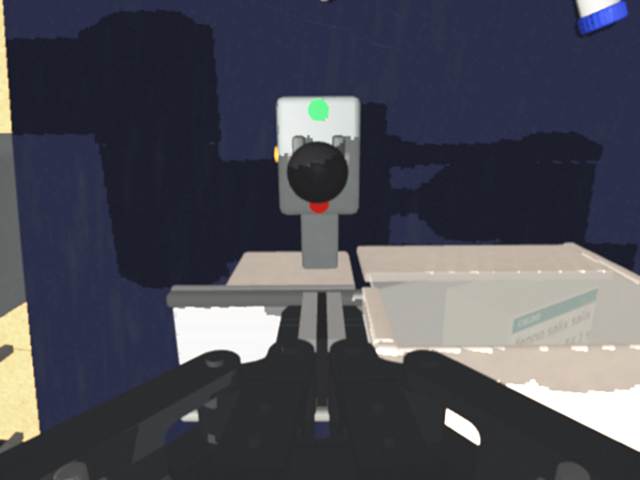

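The wrist view shows the knob at (318,172), against a prediction of (316,173). It lines up with the fingers, and the carton is visible through the side window. I'll lower now.

```bash
python3 -m jog '[255,0,3,-0.2,0,0,0, 255,0,6,-0.2,0,0,0, 255,0,8,-0.2,0,0,0, 255,0,8.7,-0.2,0,0,0, 255,0,8.7,-0.2,0,0,0, 255,0,8.7,-0.2,0,0,0]'
python3 - <<'E'
from h import *
print(pose()[0])
for n in ["wrist","scene"]:
    im=get_image(n);cv2.imwrite(f"pics/{n}11.png",im["color"] if n=="wrist" else cv2.resize(im["color"][160:310,220:380],None,fx=4,fy=4))
E
```

```text
clock: 14.55
position: [0.555, 0.1414, 0.1573]
ee_rot: [0.527, -0.526, 0.471, -0.472]
contact_force: [-0.4, -1.0, 0.6]
width: -0.0001
[0.55497475 0.14139756 0.1573319 ]
```

View pics/wrist11.png

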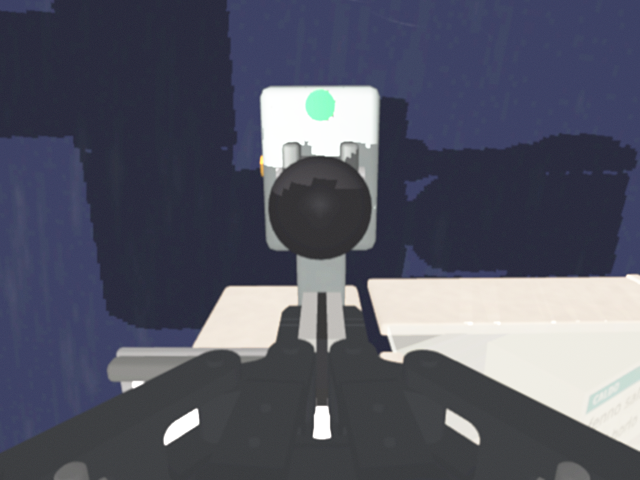

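View pics/scene11.png

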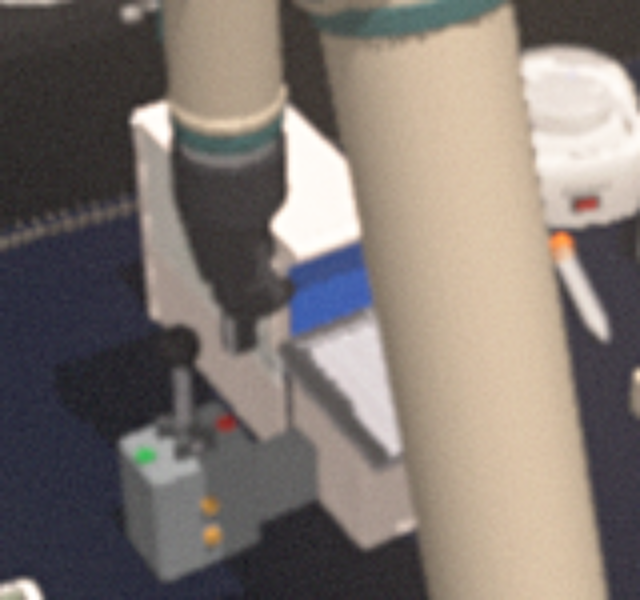

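```bash
python3 -m jog '[255,-1,0,0,0,0,0, 255,-1.7,0,0,0,0,0, 255,-2.3,0,0,0,0,0, 255,-2.9,0,0,0,0,0, 255,-3.5,0,0,0,0,0, 255,-4.1,0,0,0,0,0, 255,-4.6,0,0,0,0,0, 255,-4.6,0,0,0,0,0]'
python3 - <<'E'
from h import *
print(pose()[0])
for n in ["wrist","scene"]:
    im=get_image(n);cv2.imwrite(f"pics/{n}12.png",im["color"] if n=="wrist" else cv2.resize(im["color"][160:310,220:380],None,fx=4,fy=4))
E
```

```text
clock: 15.65
position: [0.549, 0.187, 0.1559]
ee_rot: [-0.526, 0.527, -0.472, 0.472]
contact_force: [0.3, -2.8, -2.0]
width: -0.0001
[0.54898824 0.18698664 0.15588497]
```

View pics/wrist12.png

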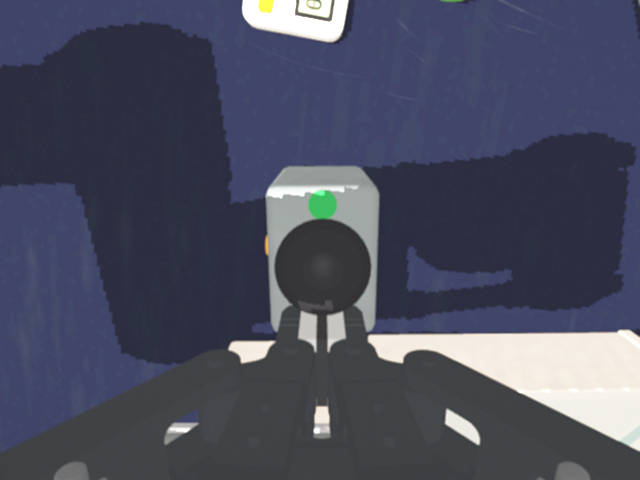

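View pics/scene12.png

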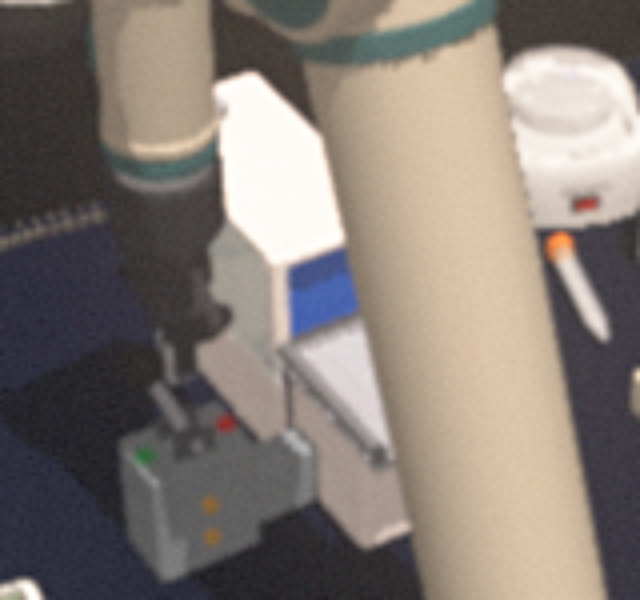

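```bash
python3 -m jog '[255,-0.4,0,0,0,0,0, 255,-0.8,0,0,0,0,0, 255,-1.1,0,0,0,0,0, 255,-1.1,0,0,0,0,0]'
python3 - <<'E'
from h import *
p,R=pose();print(p)
im=get_image("wrist");cv2.imwrite("pics/wrist13.png",im["color"])
E
```

```text
clock: 16.25
position: [0.5476, 0.1978, 0.156]
ee_rot: [-0.526, 0.527, -0.472, 0.472]
contact_force: [-0.1, -5.7, -3.1]
width: 0.0003
[0.54764659 0.19778579 0.15599595]
```

View pics/wrist13.png

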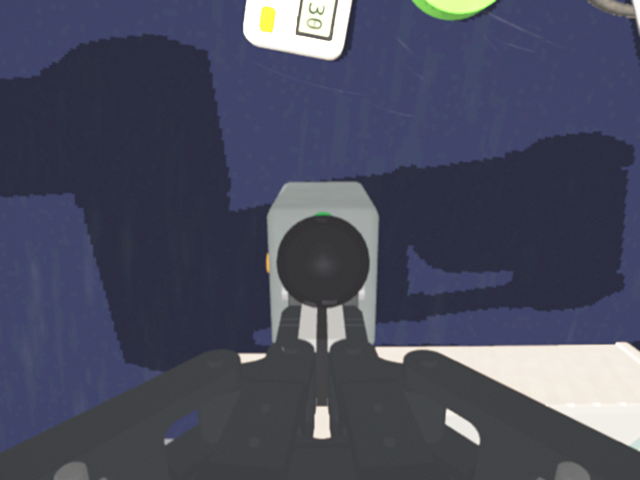

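```bash
python3 - <<'E'
from h import *
p,R=pose();im=wristim(get_image("wrist"),p,R)
a=np.radians(6.3);O=np.array([.6,.0505,0]);c,s=np.cos(a),np.sin(a)
for t in [.3,.4,.45,.5,.55,.6]:
    x,y,z=-.035,.14+.075*np.sin(t),.105+.075*np.cos(t)
    print(t,proj(im,O+[c*x-s*y,s*x+c*y,z]).round(1))
E
```

```text
0.3 [321.  316.8]
0.4 [321.  292.8]
0.45 [321.  280.9]
0.5 [321.1 269.1]
0.55 [321.1 257.6]
0.6 [321.1 246.3]
```

The knob at row 262 gives about 0.53 rad. I'll push 3 mm more and hold for over two seconds.

```bash
python3 -m jog '[255,-0.3,0,0,0,0,0, 255,-0.3,0,0,0,0,0, 255,-0.3,0,0,0,0,0, 255,-0.3,0,0,0,0,0, 255,-0.3,0,0,0,0,0, 255,-0.3,0,0,0,0,0, 255,-0.3,0,0,0,0,0, 255,-0.3,0,0,0,0,0, 255,-0.3,0,0,0,0,0, 255,-0.3,0,0,0,0,0, 255,-0.3,0,0,0,0,0, 255,-0.3,0,0,0,0,0]'
python3 -m jog '[255,0,0,0,0,0,0, 255,0,0,0,0,0,0, 255,0,0,0,0,0,0, 255,0,0,0,0,0,0, 255,0,0,0,0,0,0, 255,0,0,0,0,0,0, 255,0,0,0,0,0,0, 255,0,0,0,0,0,0]'
python3 - <<'E'
from h import *
im=get_image("wrist");cv2.imwrite("pics/wrist14.png",im["color"])
im=get_image("scene");cv2.imwrite("pics/scene14.png",cv2.resize(im["color"][160:310,220:380],None,fx=4,fy=4))
E
```

```text
clock: 17.85
position: [0.5474, 0.2004, 0.1561]
ee_rot: [-0.526, 0.527, -0.472, 0.472]
contact_force: [0.4, -5.8, -3.9]
width: 0.0002
clock: 18.85
position: [0.5475, 0.2004, 0.1562]
ee_rot: [-0.526, 0.527, -0.472, 0.472]
contact_force: [0.6, -6.0, -3.7]
width: 0.0001
```

View pics/wrist14.png

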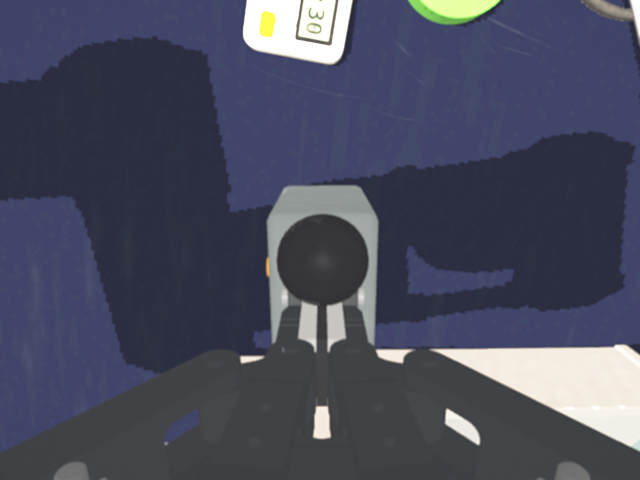

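View pics/scene14.png

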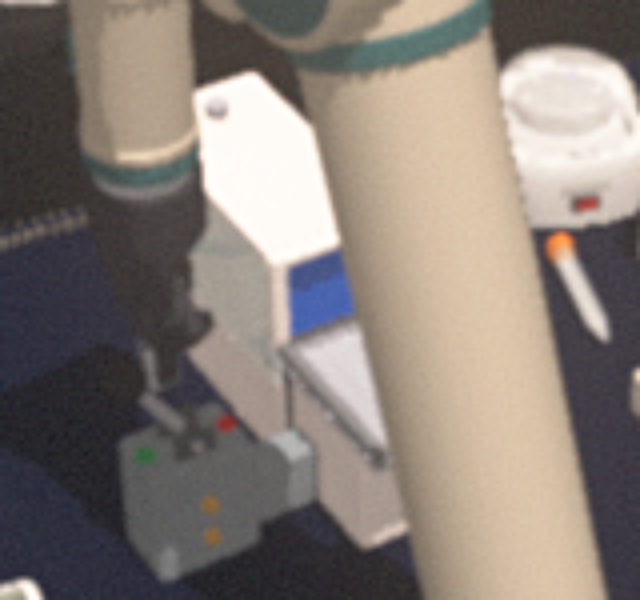

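The lever is fully over and the flap is shut. I'll back off gently so it recentres without swinging past, then lift.

```bash
python3 -m jog '[255,0.6,0,0,0,0,0, 255,1.2,0,0,0,0,0, 255,1.8,0,0,0,0,0, 255,2.4,0,0,0,0,0, 255,3,0,0,0,0,0, 255,3.6,0,0,0,0,0, 255,4.2,0,0,0,0,0, 255,5,0,0,0,0,0, 255,5.8,0,0,0,0,0, 255,5.8,0,0,0,0,0]'
python3 -m jog '[255,0,-3,0,0,0,0, 255,0,-8,0,0,0,0, 255,0,-13,0,0,0,0, 255,0,-13,0,0,0,0, 255,0,-13,0,0,0,0, 255,0,-13,0,0,0,0]'
python3 - <<'E'
from h import *
for n in ["wrist","scene","top"]:
    im=get_image(n)["color"];cv2.imwrite(f"pics/{n}15.png",cv2.resize(im[160:310,220:380],None,fx=4,fy=4) if n=="scene" else im)
E
```

```text
clock: 20.2
position: [0.5541, 0.1427, 0.1563]
ee_rot: [-0.526, 0.526, -0.472, 0.472]
contact_force: [-0.4, 0.7, -0.0]
width: 0.0001
clock: 20.95
position: [0.5531, 0.1433, 0.2846]
ee_rot: [-0.526, 0.528, -0.473, 0.471]
contact_force: [-0.4, -0.3, -0.4]
width: 0.0
```

View pics/wrist15.png

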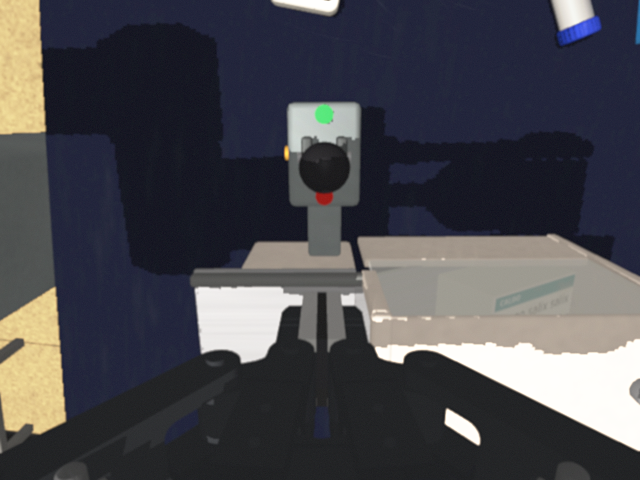

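View pics/scene15.png

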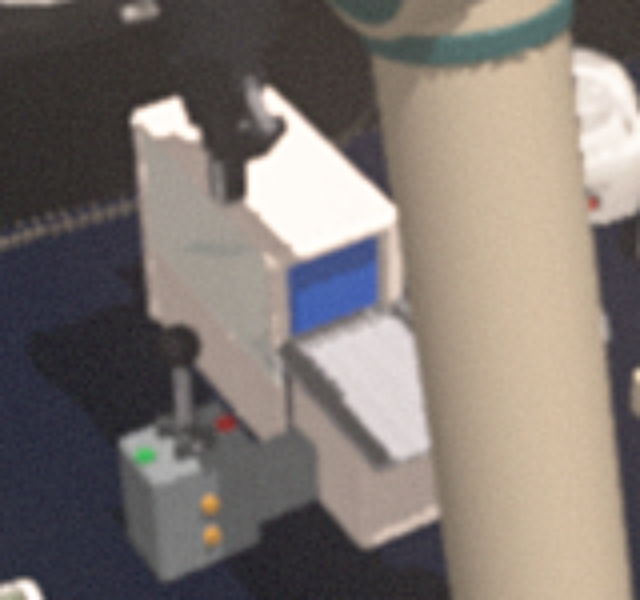

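View pics/top15.png

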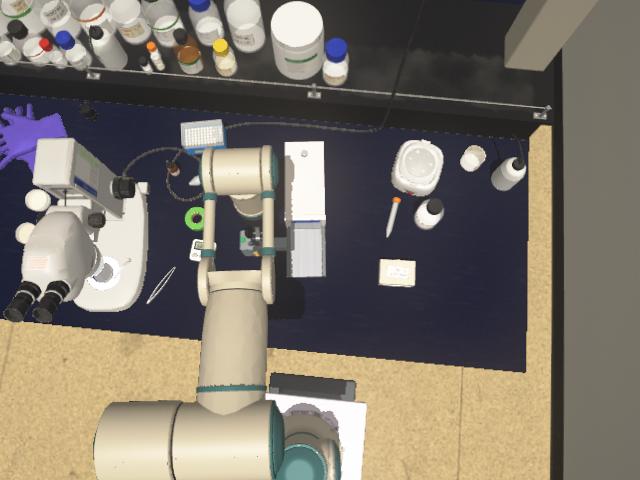

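```bash
python3 -c "
from rig import *
print(sign_off())"
```

```text
the job is handed in; nothing more can be done
None
```

The carton is in the hatch with the flap shut behind it, and the chamber has been purged. I handed the job in at about 21 s of the 64 s allowed.

- **Carton:** I gripped it about 20 mm behind its centre and set it on the ledge. I then pushed it through the flap while still holding it. When I opened the jaws it slid down by itself, so no second push was needed.
- **Lever:** I pushed the knob to the left with closed fingers and held it there for over 2 s. The force was about 6–7 N, which fits the knob being at or near its stop. I then eased it back to the middle so it would not swing towards the red dot.

**Last checks:**
- The final pictures show the flap shut, the ledge empty and the carton visible through the side window.
- The lever is upright.
- The wrist force reads about 0.5 N, with the arm clear of everything.
- The slide box and bottle are where they were. The arm partly hid the timer and tape in the last top view, but I never moved near them at bench height.

**What I did not measure directly:**
- I did not read the carton's exact position inside the chamber. I inferred it from the shut flap and the view through the window.
- I estimated the lever angle from the knob's place in the wrist picture: about 0.53 rad, then 3 mm further.
- The wrist camera put the hatch 2–4 mm further in and 1–2 mm further left than the fixed cameras did. I used a position in between.

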